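Refill the duplicator's red ink tank from a bayonet cartridge

TASK

Top up the red ink tank: lift the red cartridge out of the rack, wet its nose by pushing the sprung dish of the plunger can down with it, then lift it off again. Push the nose into the tank's filler port with the pins in the two notches until the shoulder sits on the collar, twist it clockwise as far as the valve goes, and keep it there: finish while still gripping it, pushed fully down and fully turned against the springs, so that the ink can run in. Leave the black and blue cartridges and the two ink jars where they are.

Things in the scene. Friction and masses are not known exactly. Their poses are not given: they have to be found in the camera images.
- cart_red: The red ink cartridge, loose, upright, 132 mm tall, 0.2 to 0.36 kg. Origin: middle of the flat lower end of its nose. Upwards (z): white nose, 31 mm diameter, z 0 to 28, end chamfered 2 x 3 mm; flat shoulder at z = 28; red body, 60 mm diameter, to z = 88, tapering to 44 mm at 96; wing on top to z = 132. x runs along the wing and the pins; a half turn makes no difference.
- red_wing (a point): On the red cartridge's axis, 118 mm above its origin, in the middle of the flat wing to grip it by: 50 mm along x, 14 mm thick along y, z 96 to 132 mm above the cartridge's origin.
- red_pins (a point): On the red cartridge's axis, 13 mm above its origin: middle of the two bayonet pins, one steel rod 10 mm thick along x that stands out of the nose on both sides, to 22.5 mm from the axis.
- cart_black: The black cartridge, same shape and origin, loose in the rack: a bystander.
- cart_blue: The blue cartridge, same shape and origin, loose in the rack: a bystander.
- rack: Plywood rack fixed to the bench, 320 (x) x 85 (y) x 44 mm (z), origin under its middle. Three round holes 49 mm wide, 36 mm deep, 100 mm apart along x. The cartridges hang in them nose down in any order, shoulder on the rack's top, origin 16 mm above the bench.
- port_mouth (a point): Middle of the upper face, 108 mm above the bench, of the round aluminium collar of the tank's filler port (76 mm outside diameter); z up. Hole 35.6 mm wide with two notches 14 mm wide for the pins, opposite each other along this point's x (black marks), to 26 mm from the axis. Lip 6 mm thick, open space below. Fully in, the shoulder sits on this face, the pins 4 mm below the lip: only there can it turn.
- tank: Grey steel ink tank with a red colour plate, fixed to the bench, 220 (x) x 200 (y) x 70 mm (z), origin under its middle. The port's collar stands 38 mm above its top; its axis lies at x = -20 mm, y = 0.
- valve (a joint): Sprung yellow turret in the port, rad: 0 at rest (shut), its two slots, 14 mm wide, then lie under the notches. The pins, fully in, drive it clockwise seen from above, after about 0.1 rad of play, to its stop at 1.4 (80 degrees, open). Its spring resists with 0.08 N m at 0 and 0.25 N m at the stop. Two yellow pointers at the collar's foot go from red dots to green dots.
- poppet (a joint): White sprung plug in the port, m: 0 at rest, its top 14 mm below the collar's face; the cartridge's nose pushes it down, 0.014 when the cartridge is fully in. It pushes back with 4 N at first and 10 N there.
- dish_floor (a point): Middle of the floor of the round steel dish on top of the plunger can (yellow, 110 mm diameter, fixed to the bench); z up. The floor is 125 mm above the bench when the dish is up, flat for 66 mm across; the rim is 7 mm higher, 94 mm diameter. The point goes down with the dish.
- dish (a joint): Travel of the sprung dish, m: 0 up, 0.014 right down. Needs 3 N to start and 9 N right down; comes up by itself.
- jar_dark: Black ink jar with a dark lid, 66 mm in diameter, 85 mm tall, loose; origin under its centre: a bystander.
- jar_green: Green glass ink jar with a brass lid, 66 mm in diameter, 95 mm tall, loose; origin under its centre: a bystander.

How it is judged:
On the way, in this order (a step that is already met when the one before it is completed fails the run):
1. the red cartridge's nose has pushed the dish down (8 mm or more) (value of joint dish above 0.008 m and z of cart_red in the frame of dish_floor below 0.004 m and horizontal distance between cart_red and dish_floor below 0.035 m), for 0.1 s.
2. the cartridge is lifted off and the dish is up again (value of joint dish below 0.003 m and z of cart_red in the frame of dish_floor above 0.01 m), for 0.1 s.
3. the nose is pushed into the port, the valve not yet turned (value of joint poppet above 0.01 m and value of joint valve below 0.4 rad and z of cart_red in the frame of port_mouth below -0.022 m and horizontal distance between cart_red and port_mouth below 0.005 m).
At the end, for the whole second after the job is handed in: The fingers still grip the red cartridge (over 3 N); it is upright (0.07 rad), centred in the port (4 mm), its shoulder within 2 mm of the collar, and holds the valve at 1.25 rad or more. The other cartridges and the jars are within 20 mm of their starts (value of joint valve above 1.25 rad and value of joint poppet above 0.0115 m and z of cart_red in the frame of port_mouth below -0.026 m and horizontal distance between cart_red and port_mouth below 0.004 m and angle between cart_red's own z axis and vertical below 0.07 rad and contact force between the fingers and cart_red above 3 N and distance of each of cart_black, cart_blue, jar_dark, jar_green from where it was at the start of the episode below 0.02 m); the arm keeps its last pose, push and grip.
It fails at once if another cartridge or a jar is knocked or carried more than 40 mm (distance of any of cart_black, cart_blue, jar_dark, jar_green from where it was at the start of the episode above 0.04 m).
It also fails if it takes over 58 s, if anything falls off the work surface, if the arm or the gripper's body presses on something with over 40 N, if the wrist force passes 120 N, or if a joint passes its speed limit or range.

ROBOT

A 6-joint arm with a two-finger parallel gripper is mounted at the origin on the work surface. World frame = base frame: x ahead of the robot, y to its left, z up, the work surface at z = 0. Lengths are in m, angles in rad, forces in N, time in s.
With the tool pointing down it reaches from about 0.375 to 0.9 m from the base axis. Payload 3.1 kg.
Tool frame: the origin (TCP) lies at the very end of the fingers, on their centre line; the grasp point (between the pads) lies 19 mm behind it (manip.grasp_offset is the distance from the TCP to the grasp point, in m); y points along the fingers, z is the direction in which the jaws open and shut, and the axes are right-handed (so a half turn about y gives the same grasp; the last joint's range is limited). The gripper opens to 85 mm and grips with 20 to 120 N. Pads are 22 mm wide; open, the fingers measure 114 mm over their backs; the gripper's body (76 mm by 85 mm) begins 54 mm behind the grasp point. The pads swing forward as they close: fully open they stand 13 mm farther back than shut.
Start: joints at [-1.379, 0.527, 1.433, -0, 1.181, -0.178], TCP at [0.226, -0.583, 0.231] pointing down, gripper open.
Joint ranges: [-3.08, 3.08], [-0.75, 2.2], [0.22, 2.44], [-1.43, 4.57], [0, 2.65], [-2.85, 2.85]. Speed limits (rad/s): [2.79, 2.79, 3.14, 3.14, 3.14, 3.14].

INTERFACE

Orientations are given as a unit quaternion [x, y, z, w].
In Python, from station import manip gives the robot as it stands.
- The arm moves only by the tool apply_moves, never from a script. Its argument "motion" is a list of rows, each a list of 5 numbers: the finger opening in mm, from 0 to 85.4, then the shift along the tool's x, y, z in units of 30 mm (1.0 is 30 mm), then the turn about the tool's y in units of 10 degrees (1.0 is 10 degrees). In form: [[fingers, x, y, z, twist], ...]. A call has 1 to 12 rows; each row is the pose to reach, as a shift and turn from the pose commanded when the call began, along the tool's axes at that moment; what a row does not reach only later rows make up. A row lasts 1/8 s, in which the tool goes at most 62.5 mm and 10.7 degrees, less where a joint would pass 70% of its speed; a pose out of reach is approached as far as the arm can. A call with a gripper value outside its range is refused whole. The fingers move at their own pace and stop on an object; "squeeze" is the grip in N (left out, the last holds). Time passes only in rows, so rows that repeat a pose let the fingers close. It gives the time, the measured TCP pose, the force and the opening at its end, in the units of the state.
- manip.sense(): the state, without advancing time (a new reading comes with each control period).
- manip.snapshot(name): name is "scene" or "top" or "wrist"; returns the picture (384x512x3 uint8, red, green, blue); there is no depth.
- manip.get_calibration(name): a dict with "intrinsics" (3x3 intrinsics, pixels), "extrinsics" (4x4, takes a point from camera to world coordinates). Camera axes: x right, y up, looking along -z (the intrinsics and any distortion apply to the point x, -y, -z); pixel columns grow to the right and rows downward; lengths in m; the calibration is good to about 2 mm. A picture is of the moment at which its call begins: read the wrist's pose just before it. get_calibration takes no time and is no camera call; for the wrist camera it gives the pose at the moment of the call.
- manip.sign_off(): hands the job in, once; it reports no verdict.
The state is a dict: "t": time; "q": joint angles; "qd": joint speeds; "tau": joint torques, N m; "tcp_pos": TCP position; "tool_rot": TCP orientation; "force": force on the tool from outside, world axes, zero at the start; "ft_torque": the same for the moment, N m; "finger_gap": opening from 0.0 (shut) to 1.0 (fully open).
Only numpy, scipy, OpenCV 4.12 (cv2) and the standard library are available. Lean on these libraries where they do the work, as an engineer would, in place of code of your own. Each camera call takes 0.05 s, during which the arm holds its last target.

## Working session

There is one attempt and no reset: what is moved stays moved. The work goes in short steps, Python scripts to look and compute and a tool call to move; the robot and the scene stay as the last step left them, time stands still between calls to the robot, and variables do not carry over. Pictures are saved under pics/ and viewed, and the job is handed in when it is done.

Besides the shell and the picture viewer there is one more tool, called after ">>>" as name([rows], argument=value, ...), one row to a line, values as JSON. apply_moves: Moves the arm, as the interface text tells. Its arguments: {"type":"object","properties":{"motion":{"type":"array"},"squeeze":{"type":"number"}},"required":["motion"]}

```bash
ls; mkdir -p pics
python3 - <<'E'
from station import manip
import cv2,numpy as np
s=manip.sense(); print({k:np.round(v,3) for k,v in s.items()})
for n in ["scene","top","wrist"]:
    im=manip.snapshot(n); cv2.imwrite(f"pics/{n}0.png",cv2.cvtColor(im,cv2.COLOR_RGB2BGR))
    c=manip.get_calibration(n); print(n,{k:np.round(v,3).tolist() for k,v in c.items()})
E
```

```text
pics
{'t': np.float64(0.0), 'q': array([-1.379,  0.528,  1.434,  0.   ,  1.181, -0.179]), 'qd': array([ 0.001, -0.   , -0.002,  0.   , -0.001, -0.   ]), 'tau': array([-1.0000e-03, -4.4235e+01, -1.7802e+01, -0.0000e+00,  8.0000e-03,
        0.0000e+00]), 'tcp_pos': array([ 0.226, -0.582,  0.23 ]), 'tool_rot': array([-0.13 ,  0.696, -0.694,  0.13 ]), 'force': array([0.001, 0.138, 0.022]), 'ft_torque': array([ 0.048, -0.005, -0.013]), 'finger_gap': np.float64(1.001)}
scene {'intrinsics': [[355.649, 0.0, 252.438], [0.0, 355.649, 196.403], [0.0, 0.0, 1.0]], 'extrinsics': [[-0.043, -0.699, 0.713, 1.276], [0.999, -0.023, 0.038, 0.026], [-0.01, 0.714, 0.7, 0.806], [0.0, 0.0, 0.0, 1.0]]}
top {'intrinsics': [[395.228, 0.0, 252.064], [0.0, 395.228, 189.801], [0.0, 0.0, 1.0]], 'extrinsics': [[0.023, 0.989, -0.144, 0.469], [-0.999, 0.027, 0.027, 0.025], [0.03, 0.143, 0.989, 0.981], [0.0, 0.0, 0.0, 1.0]]}
wrist {'intrinsics': [[271.601, 0.0, 253.535], [0.0, 271.601, 193.084], [0.0, 0.0, 1.0]], 'extrinsics': [[0.36, 0.898, 0.254, 0.291], [-0.933, 0.346, 0.097, -0.557], [-0.001, -0.272, 0.962, 0.373], [0.0, 0.0, 0.0, 1.0]]}
```

View pics/scene0.png

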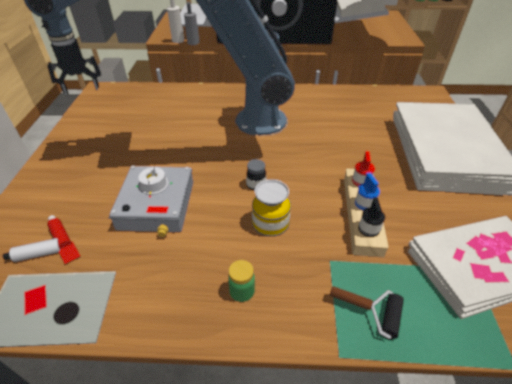

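View pics/top0.png

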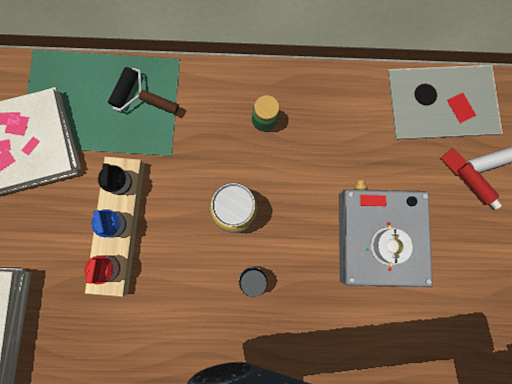

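View pics/wrist0.png

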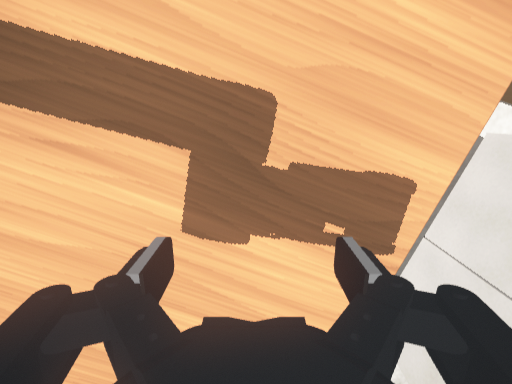

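The scene view shows the rack at the robot's left, with red nearest the base at about (365,165), the can at (270,208), and the tank on the right at (152,195). In the top view, red is at about (100,268), the dish at (234,205) and the port at (393,246). Next I'll zoom in and measure.

```bash
cat > h.py <<'E'
import numpy as np,cv2
from station import manip
def ray(c,u,v):
    K,T=np.array(c["intrinsics"]),np.array(c["extrinsics"])
    d=np.linalg.solve(K,[u,v,1.]); d=T[:3,:3]@np.array([d[0],-d[1],-d[2]]); return T[:3,3],d
def onz(c,u,v,z):
    o,d=ray(c,u,v); return o+d*(z-o[2])/d[2]
def proj(c,p):
    K,T=np.array(c["intrinsics"]),np.array(c["extrinsics"])
    q=T[:3,:3].T@(np.array(p)-T[:3,3]); r=K@[q[0],-q[1],-q[2]]; return r[:2]/r[2]
def save(im,n): cv2.imwrite("pics/"+n+".png",cv2.cvtColor(im,cv2.COLOR_RGB2BGR))
E
python3 - <<'E'
from h import *
im=cv2.imread("pics/top0.png")
a=cv2.resize(im[130:310,70:160],None,fx=3.2,fy=3.2,interpolation=cv2.INTER_CUBIC)
b=cv2.resize(im[180:300,330:440],None,fx=4,fy=4,interpolation=cv2.INTER_CUBIC)
H=max(a.shape[0],b.shape[0]); o=np.zeros((H,a.shape[1]+b.shape[1],3),np.uint8)
o[:a.shape[0],:a.shape[1]]=a;o[:b.shape[0],a.shape[1]:]=b
cv2.imwrite("pics/c0.png",o)
c=manip.get_calibration("top")
print("red wing~",onz(c,95,268,.148),"dish",onz(c,234,205,.132),"port",onz(c,393,246,.108))
E
```

```text
red wing~ [0.42032186 0.31996785 0.148     ] dish [0.55893958 0.03982015 0.132     ] port [ 0.4794859  -0.31371078  0.108     ]
```

View pics/c0.png

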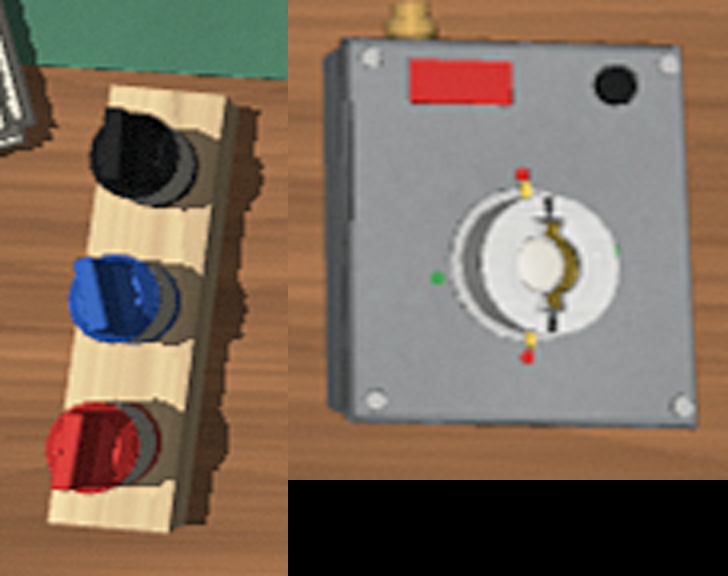

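```bash
cat >> h.py <<'E'
from scipy.spatial.transform import Rotation as Ro
def to(target,wing_yaw=None):
    """needed tool-axis shift (units 30mm) & twist (units 10deg) so tcp at target and jaw axis z normal to wing_yaw(deg, mod 180)"""
    s=manip.sense(); R=Ro.from_quat(s["tool_rot"]).as_matrix()
    d=R.T@(np.array(target)-s["tcp_pos"])/0.03
    print("tcp",s["tcp_pos"].round(4),"shift",d.round(3))
    zy=np.degrees(np.arctan2(R[1,2],R[0,2]))
    print("jaw yaw",zy.round(2),"y axis",R[:,1].round(4),"q",s["q"].round(3))
    if wing_yaw is not None:
        e=(wing_yaw+90-zy+90)%180-90
        # turn about tool y (pointing down): world yaw change = -twist
        print("yaw err deg",round(e,2),"twist units",round(-e/10,3))
E
python3 - <<'E'
from h import *
print(Ro.from_quat(manip.sense()["tool_rot"]).as_matrix().round(3))
to([0.45,-0.15,0.30],0)
to([0.42,0.32,0.30],0)
E
```

```text
[[-0.932 -0.     0.361]
 [-0.361  0.002 -0.932]
 [-0.    -1.    -0.002]]
tcp [ 0.2258 -0.5822  0.2305] shift [-12.175  -2.294 -10.736]
jaw yaw -68.81 y axis [-3.0e-04  1.7e-03 -1.0e+00] q [-1.38   0.528  1.434 -0.     1.181 -0.178]
yaw err deg -21.19 twist units 2.119
tcp [ 0.2258 -0.5822  0.2305] shift [-16.905  -2.267 -25.705]
jaw yaw -68.81 y axis [-3.0e-04  1.7e-03 -1.0e+00] q [-1.38   0.528  1.434 -0.     1.181 -0.178]
yaw err deg -21.19 twist units 2.119
```

>>> apply_moves([
  [85,-1.5,-0.6,-1.3,0.3],
  [85,-3,-1.2,-2.6,0.6],
  [85,-4.5,-1.8,-4,0.9],
  [85,-6,-2.3,-5.3,1.2],
  [85,-7.5,-2.3,-6.6,1.5],
  [85,-9,-2.3,-8,1.8],
  [85,-10.5,-2.3,-9.3,2.1],
  [85,-12.2,-2.3,-10.7,2.1],
  [85,-12.8,-2.3,-12.6,2.1],
  [85,-13.4,-2.3,-14.5,2.1],
  [85,-14,-2.3,-16.4,2.1],
  [85,-14.6,-2.3,-18.3,2.1],
])

```text
t: 1.65
tcp_pos: [0.4354, 0.0893, 0.3003]
tool_rot: [0.001, -0.707, 0.707, -0.001]
force: [1.1, -0.1, 0.5]
finger_gap: 1.0
```

Run:
```python
from h import *
to([0.41,0.32,0.28],0)
```

```text
tcp [0.4354 0.0893 0.3003] shift [ 0.824  0.677 -7.691]
jaw yaw -89.83 y axis [ 3.e-04 -0.e+00 -1.e+00] q [-0.05   0.191  1.77   0.     1.18   1.518]
yaw err deg -0.17 twist units 0.017
```

>>> apply_moves([
  [85,0.2,0,-1.8,0],
  [85,0.4,0.2,-3.5,0],
  [85,0.6,0.4,-5.2,0],
  [85,0.8,0.7,-6.6,0],
  [85,0.8,0.7,-7.3,0],
  [85,0.8,0.7,-7.3,0],
  [85,0.8,0.7,-7.3,0],
])

```text
t: 2.52
tcp_pos: [0.411, 0.3057, 0.2791]
tool_rot: [0.001, -0.707, 0.707, -0.001]
force: [-0.6, 0.3, 0.3]
finger_gap: 0.996
```

Run:
```python
from h import *
c=manip.get_calibration("wrist")
im=manip.snapshot("wrist"); save(im,"w1"); np.savez("w1.npz",**c)
to([0.42,0.32,0.28],0)
print(proj(c,[.42,.32,.148]), np.array(c["extrinsics"]).round(3))
save(manip.snapshot("scene"),"s1")
```

```text
tcp [0.4111 0.3055 0.2793] shift [-0.297 -0.025 -0.483]
jaw yaw -89.86 y axis [-3.e-04 -6.e-04 -1.e+00] q [ 0.421  0.317  1.652 -0.     1.174  1.989]
yaw err deg -0.14 twist units 0.014
[239.99079526 177.94781939] [[ 0.001  0.962  0.273  0.481]
 [-1.     0.001  0.002  0.306]
 [ 0.001 -0.273  0.962  0.422]
 [ 0.     0.     0.     1.   ]]
```

View pics/w1.png

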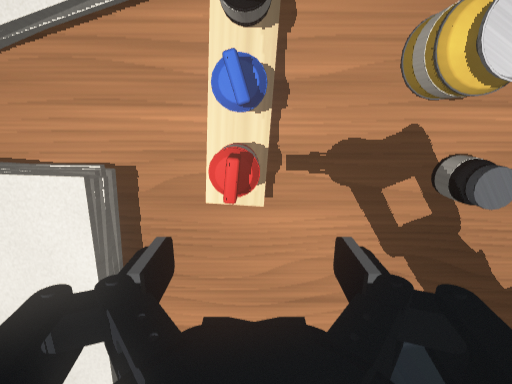

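The wrist view shows the red cartridge at about (234,172), with its wing running from about (236,150) to (230,200).

Run:
```python
from h import *
im=cv2.imread("pics/w1.png"); c=dict(np.load("w1.npz"))
crop=im[130:220,195:285]
cv2.imwrite("pics/w1c.png",cv2.resize(crop,None,fx=6,fy=6,interpolation=cv2.INTER_NEAREST))
b,g,r=[im[...,i].astype(int) for i in range(3)]
red=((r>90)&(g<70)&(b<80)).astype(np.uint8)
n,l,st,ce=cv2.connectedComponentsWithStats(red)
k=1+np.argmax(st[1:,4]); print(st[k],ce[k])
m=l==k
print(np.percentile(r[m],[5,25,50,75,90,95]))
br=(m&(r>205)).astype(np.uint8)
n,l2,st,ce=cv2.connectedComponentsWithStats(br); k=1+np.argmax(st[1:,4])
cs=cv2.findContours((l2==k).astype(np.uint8),0,1)[0]
rect=cv2.minAreaRect(cs[0]); print(rect)
P=np.array([onz(c,u,v,.148)[:2] for u,v in cv2.boxPoints(rect)]); print(P.round(4),P.mean(0))
for i in range(2):
    d=P[i+1]-P[i]; print(np.linalg.norm(d),np.degrees(np.arctan2(d[1],d[0])))
```

```text
[ 210  147   50   56 1352] [237.65532544 170.68047337]
[109.   120.   165.   210.   223.   224.45]
((219.22882080078125, 169.10362243652344), (18.926311492919922, 44.9110221862793), 11.56013011932373)
[[0.4079 0.3562]
 [0.4534 0.3451]
 [0.4496 0.3266]
 [0.4039 0.3369]] [0.4287073  0.34119428]
0.04677009448623269 -13.734708174831308
0.01879126347682934 -101.4681865319997
```

View pics/w1c.png

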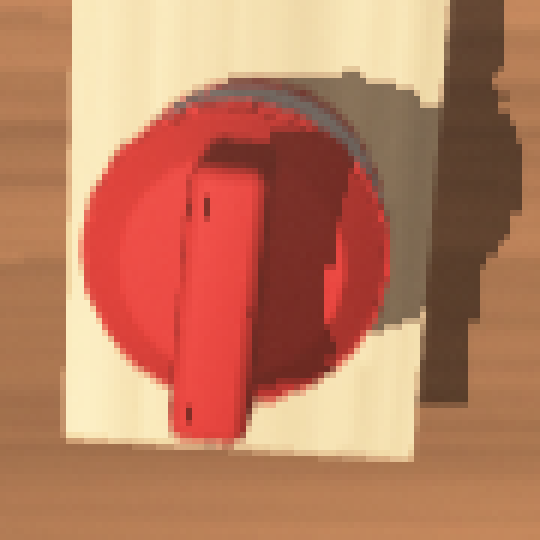

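Run:
```python
from h import *
c=dict(np.load("w1.npz"))
P=[onz(c,195+u/6-.5,130+v/6-.5,.148)[:2] for u,v in [(187,167),(264,169),(246,440),(172,438)]]
P=np.array(P);print(P.round(4),"center",P.mean(0).round(4))
d=(P[0]+P[1]-P[2]-P[3])/2;print("len",np.linalg.norm(d),"wing yaw",np.degrees(np.arctan2(d[1],d[0])))
# body outline circle centre: widest 60 mm at z=.104
im=cv2.imread("pics/w1.png").astype(int)
x=P.mean(0); to([x[0],x[1],.28],np.degrees(np.arctan2(d[1],d[0])))
# rack right/left edges direction
for u,v in [(67,435),(415,455)]: print("rack corner",onz(c,195+u/6,130+v/6,.044)[:2])
```

```text
[[0.4413 0.3342]
 [0.441  0.3212]
 [0.3931 0.3251]
 [0.3934 0.3381]] center [0.4172 0.3297]
len 0.048036331500083164 wing yaw -4.627549852847109
tcp [0.4113 0.3054 0.2793] shift [-0.199 -0.023 -0.808]
jaw yaw -89.88 y axis [-2.e-04 -4.e-04 -1.e+00] q [ 0.42   0.317  1.652 -0.     1.173  1.989]
yaw err deg -4.74 twist units 0.474
rack corner [0.35996303 0.37495491]
rack corner [0.35491836 0.29025403]
```

>>> apply_moves([
  [85,-0.2,0,-0.8,0.47],
  [85,-0.2,0.5,-0.8,0.47],
  [85,-0.2,2,-0.8,0.47],
  [60,-0.2,3.5,-0.8,0.47],
  [50,-0.2,4.8,-0.8,0.47],
  [50,-0.2,5.35,-0.8,0.47],
  [50,-0.2,5.35,-0.8,0.47],
], squeeze=60)

```text
t: 3.5
tcp_pos: [0.4156, 0.3285, 0.1169]
tool_rot: [-0.026, -0.706, 0.708, 0.03]
force: [-0.3, 0.2, 0.0]
finger_gap: 0.585
```

Run:
```python
from h import *
im=manip.snapshot("wrist"); save(im,"w2")
to([0.4172,0.3297,.118],-4.6)
```

```text
tcp [0.4165 0.3292 0.1181] shift [-0.021  0.004 -0.018]
jaw yaw -94.53 y axis [-0.0021 -0.0013 -1.    ] q [ 0.458  0.571  1.769 -0.     0.805  2.108]
yaw err deg -0.07 twist units 0.007
```

View pics/w2.png

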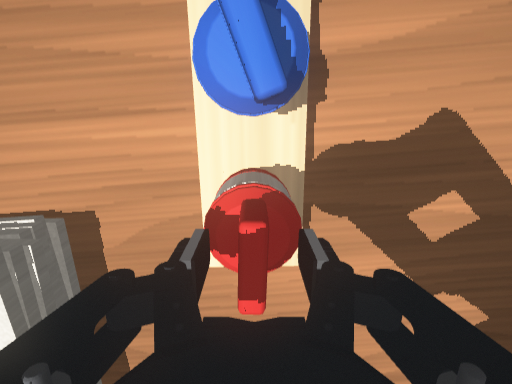

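The wing, at about (252,255), sits midway between the pads and lines up with them, so I'll close and lift.

>>> apply_moves([
  [20,0,0,0,0],
  [8,0,0,0,0],
  [8,0,0,0,0],
  [8,0,0,0,0],
  [8,0,0,0,0],
  [8,0,0,0,0],
], squeeze=90)

```text
t: 4.3
tcp_pos: [0.4177, 0.3306, 0.1198]
tool_rot: [0.028, 0.707, -0.706, -0.027]
force: [-0.8, -1.4, 6.0]
finger_gap: 0.148
```

>>> apply_moves([
  [8,0,-0.5,0,0],
  [8,0,-1.3,0,0],
  [8,0,-2.5,0,0],
  [8,0,-4,0,0],
  [8,0,-5,0,0],
  [8,0,-5,0,0],
])

```text
t: 5.05
tcp_pos: [0.4181, 0.3312, 0.2713]
tool_rot: [0.03, 0.708, -0.705, -0.026]
force: [0.6, -0.6, -2.9]
finger_gap: 0.146
```

Run:
```python
from h import *
print(manip.sense()["finger_gap"],manip.sense()["force"])
save(manip.snapshot("wrist"),"w3");save(manip.snapshot("scene"),"s3")
c=manip.get_calibration("top")
im=cv2.imread("pics/top0.png")
# port marks/hole & dish ellipse in start top picture
g=cv2.cvtColor(im,cv2.COLOR_BGR2GRAY)
cv2.imwrite("pics/c3.png",cv2.resize(np.hstack([im[215:280,360:430],im[172:237,200:270]]),None,fx=5.5,fy=5.5,interpolation=cv2.INTER_NEAREST))
to([.56,.04,.3],-4.6)
```

```text
0.1456095034289059 [ 0.63526535 -0.57331875 -2.89309247]
tcp [0.4161 0.33   0.268 ] shift [-5.54  -1.067  9.262]
jaw yaw -94.5 y axis [-1.7e-03 -8.0e-04 -1.0e+00] q [0.46  0.357 1.622 0.    1.164 2.109]
yaw err deg -0.1 twist units 0.01
```

View pics/w3.png

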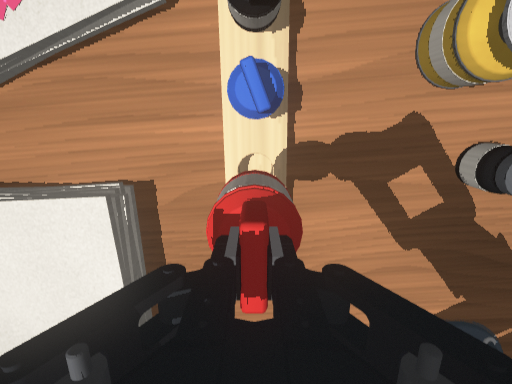

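View pics/c3.png

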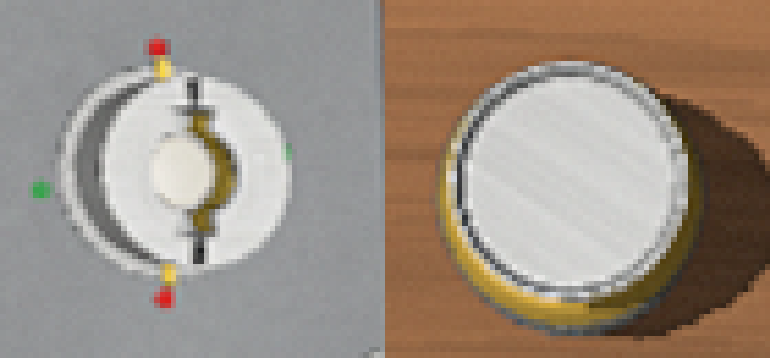

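View pics/s3.png

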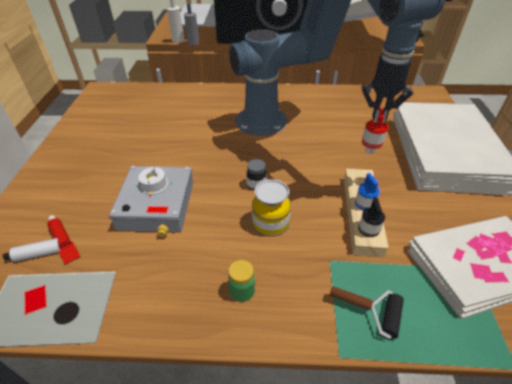

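Red is gripped, hanging upright at about (375,135) in the scene view, and the other two cartridges haven't moved. I'll go to the dish next.

>>> apply_moves([
  [8,-0.9,0,1.5,0],
  [8,-1.8,0,3,0],
  [8,-2.7,0,4.5,0],
  [8,-3.6,0,6,0],
  [8,-4.5,0,7.5,0],
  [8,-5.4,0,9,0],
  [8,-5.5,0,9.25,0],
  [8,-5.5,0,9.25,0],
  [8,-5.5,0.7,9.25,0],
  [8,-5.5,1.2,9.25,0],
  [8,-5.5,1.2,9.25,0],
])

```text
t: 6.52
tcp_pos: [0.5579, 0.0421, 0.231]
tool_rot: [0.026, 0.707, -0.706, -0.029]
force: [-0.5, -0.2, -2.5]
finger_gap: 0.148
```

```bash
python3 - <<'E'
from h import *
save(manip.snapshot("scene"),"s4")
print(manip.sense()["force"])
to([.559,.04,.215],-4.6)
E
python3 -c "
import cv2;im=cv2.imread('pics/s4.png')[120:250,200:330];cv2.imwrite('pics/s4c.png',cv2.resize(im,None,fx=4,fy=4))"
```

```text
[ 0.06864637 -0.25131254 -3.22992186]
tcp [0.5589 0.0418 0.2321] shift [-0.01   0.569  0.059]
jaw yaw -94.44 y axis [-2.2e-03  4.0e-04 -1.0e+00] q [-0.125  0.441  1.594  0.     1.109  1.523]
yaw err deg -0.16 twist units 0.016
```

View pics/s4c.png

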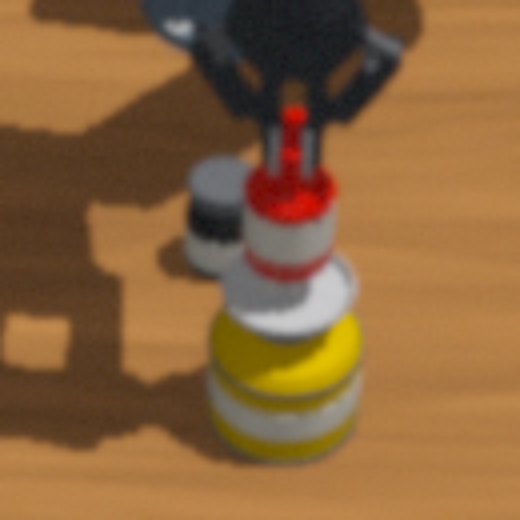

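The nose hangs over the middle of the dish, just above its floor. I'll press down now.

>>> apply_moves([
  [8,0,0.2,0,0],
  [8,0,0.4,0,0],
  [8,0,0.57,0,0],
  [8,0,0.57,0,0],
  [8,0,0.57,0,0],
])

```text
t: 7.2
tcp_pos: [0.5606, 0.0406, 0.2167]
tool_rot: [-0.029, -0.706, 0.707, 0.027]
force: [0.2, 0.5, 5.0]
finger_gap: 0.146
```

>>> apply_moves([
  [8,0,0.05,0,0],
  [8,0,0.05,0,0],
  [8,0,0.05,0,0],
])

```text
t: 7.58
tcp_pos: [0.5607, 0.0406, 0.2153]
tool_rot: [-0.029, -0.706, 0.707, 0.027]
force: [1.0, 0.5, 5.3]
finger_gap: 0.145
```

Run:
```python
from h import *
print(manip.sense()["force"])
im=manip.snapshot("scene");save(im,"s5")
c=cv2.cvtColor(im,cv2.COLOR_RGB2BGR)[120:250,200:330];cv2.imwrite('pics/s5c.png',cv2.resize(c,None,fx=4,fy=4))
print(manip.sense()["force"])
```

```text
[1.00536402 0.54053447 5.33713735]
[ 0.03772989 -0.62756082  5.35817061]
```

View pics/s5c.png

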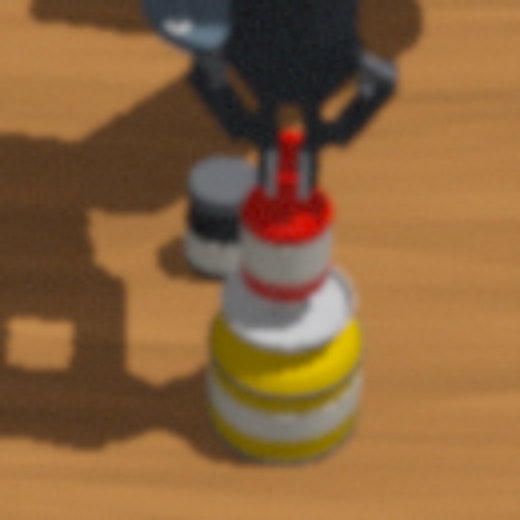

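The dish is clearly down: its front rim fell about 14 px in this crop, and the force change of about 8.3 N means roughly 12 mm. Next I'll lift off and go beside the port to look at it.

>>> apply_moves([
  [8,0,-0.5,0,0],
  [8,0,-1.5,0,0],
  [8,0,-2.8,0,0],
  [8,0,-2.8,0,0],
  [8,0.6,-2.8,1.6,0],
  [8,1.2,-2.8,3.2,0],
  [8,1.8,-2.8,4.8,0],
  [8,2.4,-2.8,6.4,0],
  [8,3,-2.8,8,0],
  [8,3.5,-2.8,9.6,0],
  [8,4,-2.4,11.2,0],
  [8,4.4,-2,12.2,0],
])

```text
t: 9.12
tcp_pos: [0.3976, -0.315, 0.2724]
tool_rot: [0.028, 0.707, -0.706, -0.029]
force: [0.4, 0.3, -2.3]
finger_gap: 0.149
```

>>> apply_moves([
  [8,0,0.5,0,0],
  [8,0,0.8,0,0],
  [8,0,0.8,0,0],
  [8,0,0.8,0,0],
])

```text
t: 9.62
tcp_pos: [0.3997, -0.3133, 0.2504]
tool_rot: [-0.028, -0.707, 0.707, 0.027]
force: [-0.2, -0.1, -2.9]
finger_gap: 0.148
```

Run:
```python
from h import *
c=manip.get_calibration("wrist")
im=manip.snapshot("wrist"); save(im,"w6"); np.savez("w6.npz",**c)
to([.479,-.315,.25],0)
print(proj(c,[.48,-.315,.108]))
save(manip.snapshot("scene"),"s6"); save(manip.snapshot("top"),"t6")
```

```text
tcp [ 0.3998 -0.3135  0.2506] shift [-2.635  0.023 -0.154]
jaw yaw -94.45 y axis [ 6.e-04 -7.e-04 -1.e+00] q [-0.885  0.345  1.699  0.     1.096  0.763]
yaw err deg 4.45 twist units -0.445
[249.32028061 105.97139497]
```

View pics/w6.png

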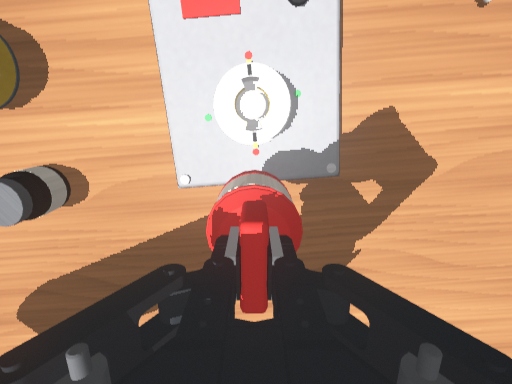

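View pics/s6.png

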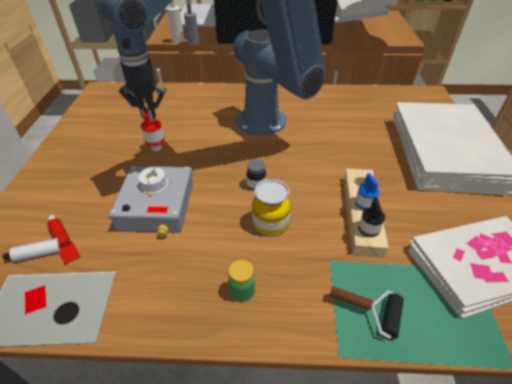

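Run:
```python
from h import *
im=cv2.imread("pics/w6.png")
a=cv2.resize(im[45:160,195:310],None,fx=5,fy=5,interpolation=cv2.INTER_NEAREST)
cv2.imwrite("pics/w6a.png",a)
cv2.imwrite("pics/w6b.png",cv2.resize(im[165:325,195:315],None,fx=3.7,fy=3.7,interpolation=cv2.INTER_NEAREST))
```

```text
(no output)
```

View pics/w6a.png

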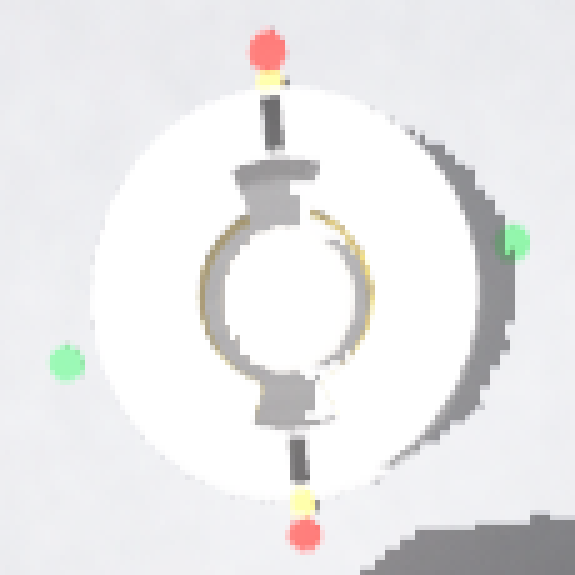

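View pics/w6b.png

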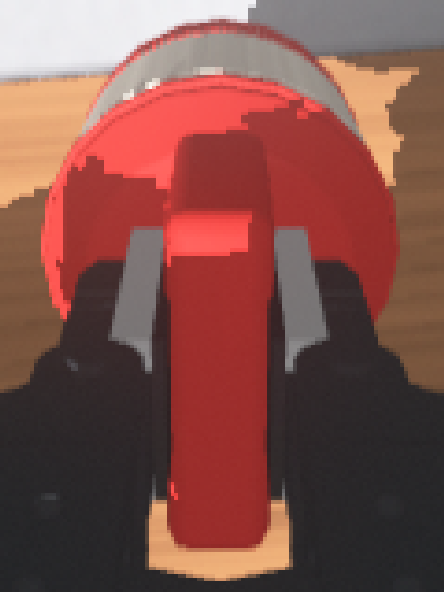

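Run:
```python
from h import *
c=dict(np.load("w6.npz"))
p=lambda u,v:onz(c,195+u/5-.5,45+v/5-.5,.108)[:2]
A,B=p(272,122),p(299,457)
print("marks mid",(A+B)/2,"yaw",np.degrees(np.arctan2(*(A-B)[::-1])),np.linalg.norm(A-B))
print("face L/R",p(90,292),p(478,292),(p(90,292)+p(478,292))/2, "T/B",p(285,88),p(285,500),(p(285,88)+p(285,500))/2)
print("hole LR",(p(200,297)+p(373,297))/2)
# red/green dots centroids at tank top z .07
im=cv2.imread("pics/w6.png");hsv=cv2.cvtColor(im,cv2.COLOR_BGR2HSV)
for nm,lo,hi in [("red",(0,80,120),(8,255,255)),("green",(45,60,100),(75,255,255))]:
    m=cv2.inRange(hsv[45:160,195:310],lo,hi)
    n,l,st,ce=cv2.connectedComponentsWithStats(m)
    P=[]
    for k in range(1,n):
        if st[k,4]>15:
            q=onz(c,195+ce[k][0],45+ce[k][1],.07)[:2];P.append(q); print(nm,st[k,4],q.round(4))
    if len(P)==2: d=P[0]-P[1];print(nm,"mid",(P[0]+P[1])/2,"yaw",np.degrees(np.arctan2(d[1],d[0])))
s=.2506
for zz in [.030]:
    P=np.array([onz(c,195+u/3.7-.5,165+v/3.7-.5,s+zz)[:2] for u,v in [(163,212),(274,212),(269,546),(167,546)]])
    print("wing",P.round(4),P.mean(0)); d=P[0]+P[1]-P[2]-P[3]; print(np.linalg.norm(d)/2,np.degrees(np.arctan2(d[1],d[0])))
q=[onz(c,195+u/3.7-.5,165+v/3.7-.5,s-.014)[:2] for u,v in [(41,245),(400,245)]]
print("body LR",q,(q[0]+q[1])/2)
f=[onz(c,195+u/3.7-.5,165+v/3.7-.5,s-.014)[:2] for u,v in [(222,76)]];print("body front(+30mm)",f)
c=manip.get_calibration("top")
print("top view", onz(c,395,245.5,.108))
```

```text
marks mid [ 0.48218293 -0.31755062] yaw 0.18010217882708207 0.06365471734462669
face L/R [ 0.48582318 -0.27866893] [ 0.47967506 -0.35575796] [ 0.48274912 -0.31721344] T/B [ 0.5197939 -0.3204421] [ 0.44186151 -0.31406511] [ 0.4808277  -0.31725361]
hole LR [ 0.48176514 -0.31763109]
red 46 [ 0.534  -0.3175]
red 31 [ 0.4297 -0.3176]
red mid [ 0.48182633 -0.31756428] yaw 0.0636132067267662
green 38 [ 0.4908 -0.369 ]
green 36 [ 0.473  -0.2664]
green mid [ 0.48193274 -0.31766275] yaw -80.17583326040504
wing [[ 0.4255 -0.3081]
 [ 0.4244 -0.3214]
 [ 0.3771 -0.3177]
 [ 0.3782 -0.3042]] [ 0.40130427 -0.31283852]
0.04742744222502158 -4.640114882121652
body LR [array([ 0.40382985, -0.28314444]), array([ 0.39901402, -0.34334774])] [ 0.40142194 -0.31324609]
body front(+30mm) [array([ 0.43061182, -0.31579659])]
top view [ 0.4806844  -0.31821747  0.108     ]
```

Run:
```python
from h import *
c=dict(np.load("w6.npz"))
f=onz(c,195+222/3.7-.5,165+20/3.7-.5,.2506-.074)[:2];print("shoulder front",f, "axis", f-.030*np.array([.997,-.078]))
# scene view of cartridge
im=cv2.imread("pics/s6.png")
cv2.imwrite("pics/s6c.png",cv2.resize(im[85:230,105:200],None,fx=4.5,fy=4.5,interpolation=cv2.INTER_CUBIC)[:600])
c=manip.get_calibration("scene")
for z in (.1486,.1766,.2366): print(proj(c,[.4011,-.3132,z]))
```

```text
shoulder front [ 0.42814705 -0.31583779] axis [ 0.39823705 -0.31349779]
[157.07935044 147.78308646]
[155.24903832 140.29665177]
[151.09370142 123.30028385]
```

View pics/s6c.png

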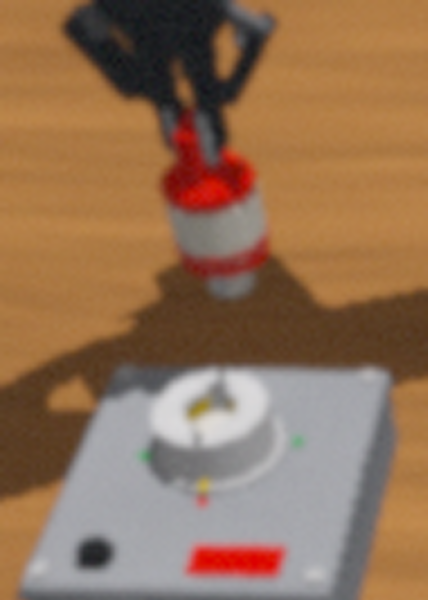

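>>> apply_moves([
  [8,-1,0,0,-0.2],
  [8,-2,0,-0.03,-0.45],
  [8,-2.7,0,-0.06,-0.46],
  [8,-2.7,0.4,-0.06,-0.46],
  [8,-2.7,0.6,-0.06,-0.46],
  [8,-2.7,0.6,-0.06,-0.46],
  [8,-2.7,0.6,-0.06,-0.46],
])

```text
t: 10.65
tcp_pos: [0.4797, -0.3184, 0.2323]
tool_rot: [-0.0, 0.707, -0.707, 0.0]
force: [0.3, -0.2, -2.3]
finger_gap: 0.149
```

Run:
```python
from h import *
c=manip.get_calibration("wrist");im=manip.snapshot("wrist"); save(im,"w7"); np.savez("w7.npz",**c)
to([.4807,-.3179,.182],0)
print(manip.sense()["force"])
im=manip.snapshot("scene");save(im,"s7")
cv2.imwrite("pics/s7c.png",cv2.resize(cv2.cvtColor(im,cv2.COLOR_RGB2BGR)[95:235,100:205],None,fx=4.2,fy=4.2,interpolation=cv2.INTER_CUBIC))
```

```text
tcp [ 0.4799 -0.3185  0.2325] shift [-0.026  1.683 -0.02 ]
jaw yaw -89.94 y axis [ 2.e-04 -3.e-04 -1.e+00] q [-0.78   0.46   1.557 -0.     1.124  0.79 ]
yaw err deg -0.06 twist units 0.006
[-0.61662316 -0.57311028 -1.89653374]
```

View pics/s7c.png

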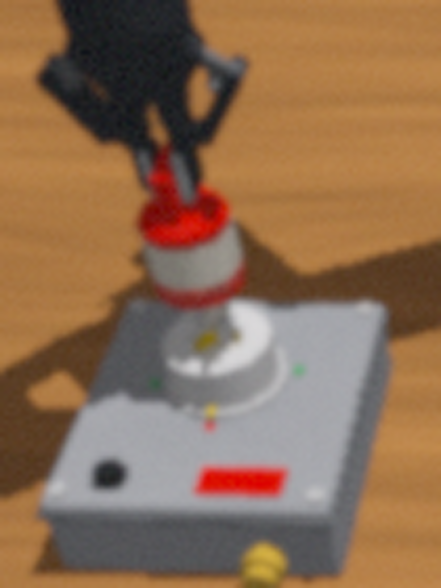

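View pics/w7.png

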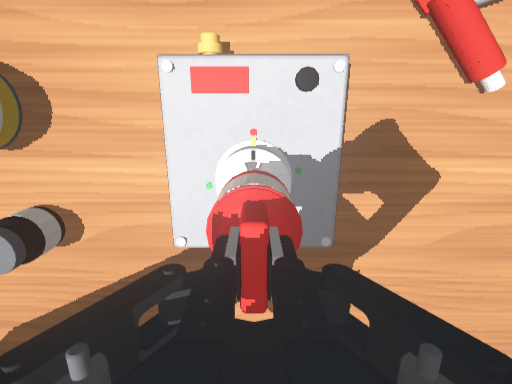

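Run:
```python
from h import *
o=[]
for n in ["w2","w3","w6","w7"]:
    im=cv2.imread(f"pics/{n}.png")[160:260,203:308]
    o.append(cv2.resize(im,None,fx=3.7,fy=2.95,interpolation=cv2.INTER_NEAREST))
    # column profile at u=253: print rows of colour transitions
    im=cv2.imread(f"pics/{n}.png")
    print(n,[tuple(im[r,258][::-1]) for r in range(164,192,1)])
cv2.imwrite("pics/cmp.png",np.vstack([np.hstack(o[:2]),np.hstack(o[2:])]))
```

```text
w2 [(np.uint8(252), np.uint8(239), np.uint8(196)), (np.uint8(252), np.uint8(238), np.uint8(195)), (np.uint8(252), np.uint8(238), np.uint8(196)), (np.uint8(237), np.uint8(212), np.uint8(165)), (np.uint8(143), np.uint8(108), np.uint8(84)), (np.uint8(128), np.uint8(69), np.uint8(56)), (np.uint8(125), np.uint8(62), np.uint8(49)), (np.uint8(129), np.uint8(73), np.uint8(61)), (np.uint8(134), np.uint8(102), np.uint8(92)), (np.uint8(130), np.uint8(118), np.uint8(107)), (np.uint8(131), np.uint8(118), np.uint8(109)), (np.uint8(131), np.uint8(118), np.uint8(109)), (np.uint8(130), np.uint8(118), np.uint8(107)), (np.uint8(131), np.uint8(118), np.uint8(108)), (np.uint8(131), np.uint8(118), np.uint8(108)), (np.uint8(129), np.uint8(116), np.uint8(107)), (np.uint8(129), np.uint8(116), np.uint8(107)), (np.uint8(129), np.uint8(117), np.uint8(108)), (np.uint8(135), np.uint8(116), np.uint8(106)), (np.uint8(136), np.uint8(93), np.uint8(83)), (np.uint8(192), np.uint8(69), np.uint8(60)), (np.uint8(232), np.uint8(79), np.uint8(70)), (np.uint8(199), np.uint8(69), np.uint8(59)), (np.uint8(159), np.uint8(59), n
[... 3387 characters left out ...]
147)), (np.uint8(159), np.uint8(153), np.uint8(147)), (np.uint8(158), np.uint8(152), np.uint8(146)), (np.uint8(158), np.uint8(151), np.uint8(145)), (np.uint8(158), np.uint8(151), np.uint8(145)), (np.uint8(158), np.uint8(151), np.uint8(145)), (np.uint8(159), np.uint8(152), np.uint8(146)), (np.uint8(182), np.uint8(175), np.uint8(167)), (np.uint8(191), np.uint8(170), np.uint8(162)), (np.uint8(190), np.uint8(91), np.uint8(90)), (np.uint8(250), np.uint8(100), np.uint8(99)), (np.uint8(252), np.uint8(103), np.uint8(101)), (np.uint8(203), np.uint8(83), np.uint8(82)), (np.uint8(233), np.uint8(89), np.uint8(87)), (np.uint8(248), np.uint8(95), np.uint8(92)), (np.uint8(249), np.uint8(94), np.uint8(92))]
```

View pics/cmp.png

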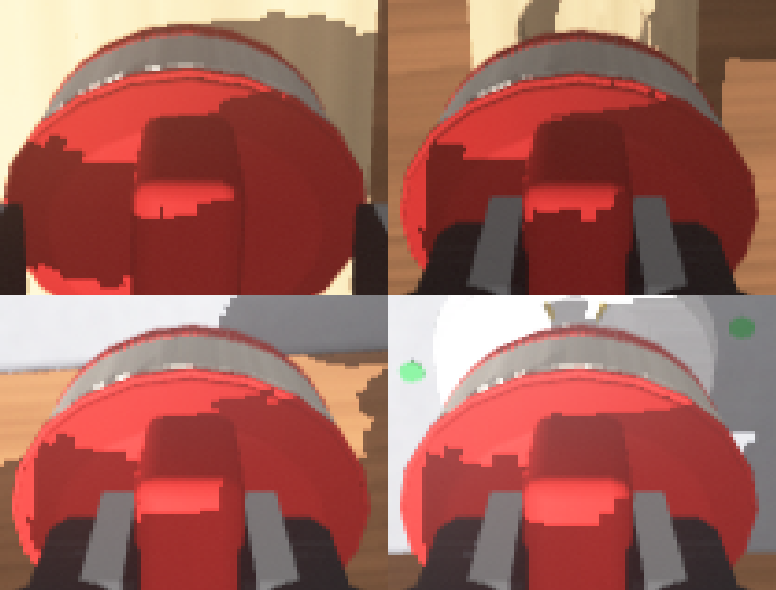

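>>> apply_moves([
  [8,-0.05,0.3,-0.02,0],
  [8,-0.05,0.6,-0.02,0],
  [8,-0.05,0.8,-0.02,0],
  [8,-0.05,0.95,-0.02,0],
  [8,-0.05,1.1,-0.02,0],
  [8,-0.05,1.1,-0.02,0],
])

```text
t: 11.5
tcp_pos: [0.4816, -0.3175, 0.1988]
tool_rot: [-0.001, 0.707, -0.707, 0.0]
force: [0.7, 0.1, -2.1]
finger_gap: 0.147
```

Run:
```python
from h import *
to([.4807,-.3179,.182],0)
s=manip.sense();print(s["force"],s["ft_torque"])
```

```text
tcp [ 0.4816 -0.3175  0.1988] shift [0.029 0.56  0.012]
jaw yaw -89.91 y axis [-6.e-04  5.e-04 -1.e+00] q [-0.777  0.503  1.589 -0.     1.051  0.793]
yaw err deg -0.09 twist units 0.009
[ 0.65395135  0.10316558 -2.1253355 ] [ 0.01106788  0.02592846 -0.0414366 ]
```

The nose is in with no contact force, and the pins should already be in the notches. I'll carry on down.

>>> apply_moves([
  [8,0,0.1,0,0],
  [8,0,0.2,0,0],
  [8,0,0.3,0,0],
  [8,0,0.4,0,0],
  [8,0,0.5,0,0],
  [8,0,0.5,0,0],
])

```text
t: 12.25
tcp_pos: [0.4823, -0.3182, 0.1849]
tool_rot: [0.0, -0.707, 0.708, -0.001]
force: [-0.4, 0.4, 6.5]
finger_gap: 0.149
```

Run:
```python
from h import *
to([.4807,-.3179,.182],0)
s=manip.sense();print(s["force"],s["ft_torque"])
im=manip.snapshot("scene");save(im,"s8")
cv2.imwrite("pics/s8c.png",cv2.resize(cv2.cvtColor(im,cv2.COLOR_RGB2BGR)[95:235,100:205],None,fx=4.2,fy=4.2,interpolation=cv2.INTER_CUBIC))
```

```text
tcp [ 0.4823 -0.3182  0.1849] shift [ 0.053  0.096 -0.01 ]
jaw yaw -89.9 y axis [ 0.0014 -0.0013 -1.    ] q [-0.777  0.521  1.602  0.     1.017  0.793]
yaw err deg -0.1 twist units 0.01
[-0.44714897  0.37289455  6.49930453] [0.03607029 0.00229103 0.41815762]
```

View pics/s8c.png

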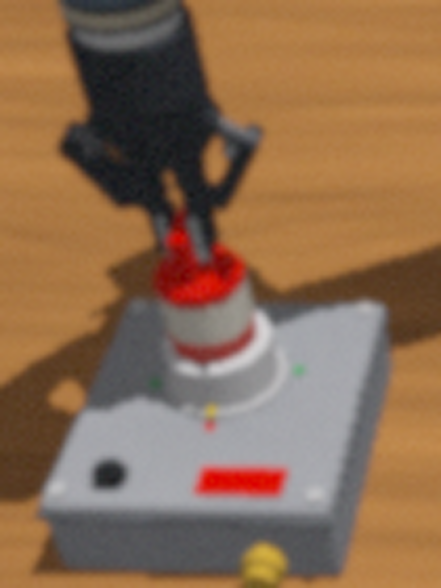

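Nearly in: the poppet is pushing back with about 9 N. I'll press until the shoulder seats.

>>> apply_moves([
  [8,0,0.06,0,0],
  [8,0,0.12,0,0],
  [8,0,0.18,0,0],
  [8,0,0.18,0,0],
  [8,0,0.18,0,0],
])

```text
t: 12.92
tcp_pos: [0.4828, -0.3188, 0.1837]
tool_rot: [-0.001, -0.706, 0.708, -0.002]
force: [-2.7, 2.9, 26.3]
finger_gap: 0.146
```

Run:
```python
from h import *
to([.4807,-.3179,.182],0)
s=manip.sense();print(s["force"],s["ft_torque"])
```

```text
tcp [ 0.4828 -0.3188  0.1837] shift [ 0.072  0.057 -0.031]
jaw yaw -89.91 y axis [ 0.0037 -0.0038 -1.    ] q [-0.777  0.523  1.603 -0.     1.011  0.793]
yaw err deg -0.09 twist units 0.009
[-2.69343987  2.90174922 26.3245865 ] [ 0.96015556  0.8633554  -0.00216069]
```

It's seated at 26 N. I'll ease the push slightly and twist clockwise, re-centring as I go.

>>> apply_moves([
  [8,0.01,-0.03,0,0.5],
  [8,0.01,-0.03,-0.01,1.2],
  [8,0.02,-0.03,-0.02,2],
  [8,0.02,-0.03,-0.03,2.8],
  [8,0.03,-0.03,-0.04,3.6],
  [8,0.03,-0.03,-0.05,4.4],
  [8,0.04,-0.03,-0.05,5.2],
  [8,0.04,-0.03,-0.06,6],
  [8,0.04,-0.03,-0.06,6.8],
  [8,0.05,-0.03,-0.07,7.6],
  [8,0.05,-0.03,-0.08,8.2],
  [8,0.05,-0.03,-0.08,8.2],
], squeeze=110)

```text
t: 14.42
tcp_pos: [0.4813, -0.3193, 0.184]
tool_rot: [-0.466, -0.533, 0.536, 0.46]
force: [-4.1, -3.5, 19.0]
finger_gap: 0.142
```

Run:
```python
from h import *
to([.4813,-.3164,.1837],-80)
s=manip.sense();print(s["force"],s["ft_torque"])
c=manip.get_calibration("wrist");save(manip.snapshot("wrist"),"w9"); np.savez("w9.npz",**c)
for n in ["scene","top"]:
  im=manip.snapshot(n);save(im,n+"9")
  a=im[95:235,100:205] if n=="scene" else im[180:300,330:440]
  cv2.imwrite(f"pics/{n}9c.png",cv2.resize(cv2.cvtColor(a,cv2.COLOR_RGB2BGR),None,fx=4.2,fy=4.2,interpolation=cv2.INTER_CUBIC))
```

```text
tcp [ 0.4813 -0.3193  0.184 ] shift [ 0.095  0.008 -0.012]
jaw yaw -171.81 y axis [ 0.0036 -0.0098 -0.9999] q [-0.777  0.52   1.608 -0.005  1.005  2.225]
yaw err deg 1.81 twist units -0.181
[-4.07694045 -3.53282309 19.04832486] [-0.53806347  0.98095072  0.21916729]
```

View pics/w9.png

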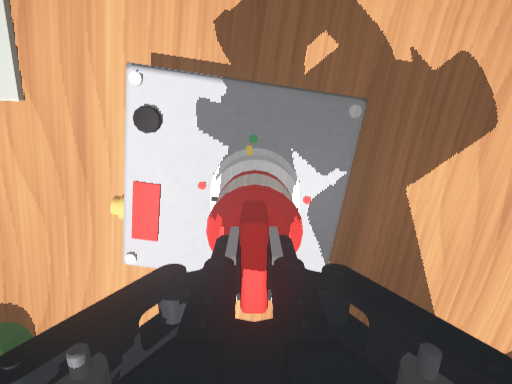

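View pics/scene9c.png

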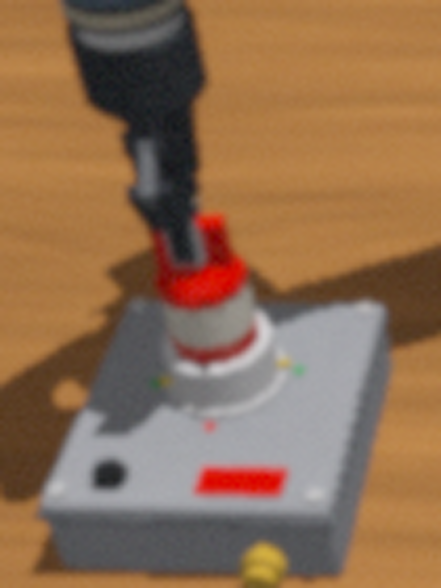

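View pics/top9c.png

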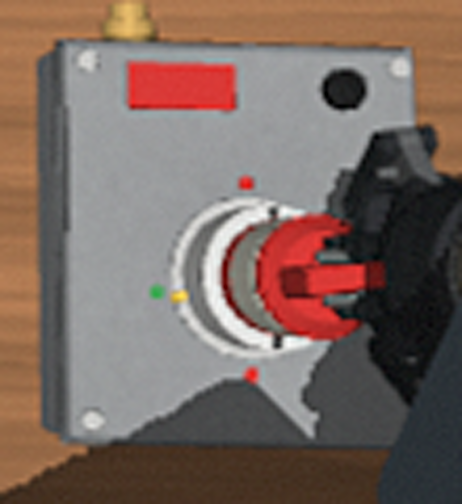

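The yellow pointers are almost on the green dots: in the wrist view the pointer is at (249,150) and the dot at (253,139). A little more twist should reach the stop.

>>> apply_moves([
  [8,0,0,0,0.2],
  [8,0,0,0,0.4],
  [8,0,0,0,0.5],
  [8,0,0,0,0.5],
  [8,0,0,0,0.5],
])

```text
t: 15.2
tcp_pos: [0.4811, -0.3193, 0.1839]
tool_rot: [-0.489, -0.512, 0.516, 0.482]
force: [-5.2, -3.4, 20.3]
finger_gap: 0.142
```

Run:
```python
from h import *
to([.4813,-.3164,.1837],-86)
s=manip.sense();print(s["force"],s["ft_torque"],s["finger_gap"])
c=manip.get_calibration("wrist");im=manip.snapshot("wrist");save(im,"w10")
im=cv2.cvtColor(im,cv2.COLOR_RGB2BGR)
hsv=cv2.cvtColor(im,cv2.COLOR_BGR2HSV)
O=np.array([.4819,-.3176])
for nm,lo,hi in [("yel",(20,90,120),(32,255,255)),("green",(45,60,80),(75,255,255))]:
    n,l,st,ce=cv2.connectedComponentsWithStats(cv2.inRange(hsv[120:200,190:320],lo,hi))
    for k in range(1,n):
        if st[k,4]>8:
            p=onz(c,190+ce[k][0],120+ce[k][1],.072)[:2]-O; print(nm,st[k,4],p.round(4),np.degrees(np.arctan2(p[1],p[0])))
cv2.imwrite("pics/w10c.png",cv2.resize(im[120:330,190:320],None,fx=2.8,fy=2.8))
sc=manip.snapshot("scene");save(sc,"s10")
```

```text
tcp [ 0.4811 -0.3193  0.1839] shift [ 0.095  0.007 -0.012]
jaw yaw -176.74 y axis [ 0.003  -0.0098 -0.9999] q [-0.777  0.52   1.608 -0.006  1.005  2.311]
yaw err deg 0.74 twist units -0.074
[-5.17364375 -3.36242363 20.26129372] [-0.53829243  1.02028383  0.35461746] 0.1423732828737842
yel 51 [ 0.0073 -0.0411] -79.89552374932461
green 60 [ 0.0087 -0.0512] -80.34822178504822
```

View pics/w10c.png

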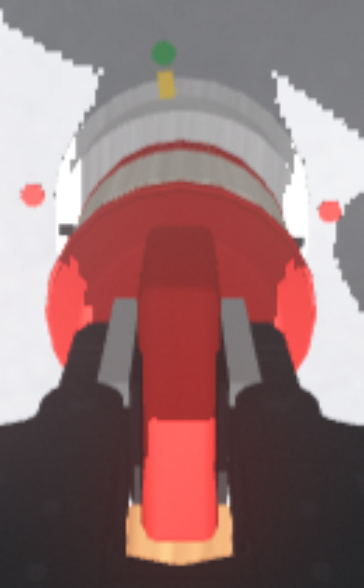

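View pics/s10.png

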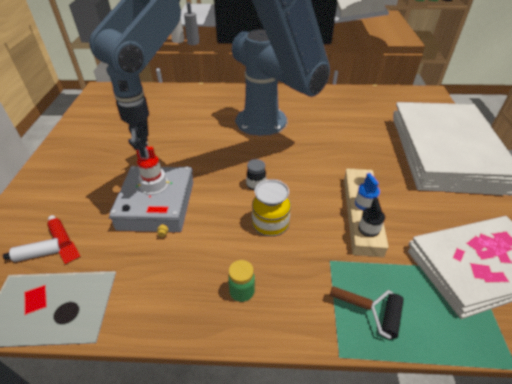

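The pointer's measured angle is −79.9° against the stop at −80.2°, the push is steady at about 20 N, and nothing else has moved. I'll hand in.

```bash
python3 -c "
from station import manip
print(manip.sign_off()); s=manip.sense(); print(s['t'],s['force'],s['finger_gap'],s['tcp_pos'])"
```

```text
the job is handed in; nothing more can be done
None
the job is handed in; nothing more can be done
```

The red cartridge is in the filler port, pushed fully down and turned to the valve's stop. I handed it in at about 15 s with the arm still gripping at a 110 N setting. The hand-in gave no verdict.

**On the way:** I lifted the cartridge from the rack and pressed the dish down about 12 mm, estimated from the force change and visible in the scene picture. I then raised it about 85 mm before going to the port. I didn't photograph the dish back up, but lifting off should have released it. The nose and pins entered the port without resistance, and the shoulder seated at about 26 N before I twisted.

**Last checks:**
- **Valve:** the yellow pointer measured 79.9°, or 1.39 rad; the stop is at 1.40 rad.
- **Push and grip:** the upward reaction was a steady 20 N or so, against the poppet's 10 N. The fingers had stopped on the wing.
- **Height:** the tool was 0.1 mm above where I judged the shoulder to be seated.
- **Bystanders:** the other cartridges and the jars showed no movement in the last scene picture.

**Less certain:**
- **Tilt:** one check suggested the cartridge leaned up to 0.04 rad in the grip; comparing it with the picture before the grasp gave about 0.015 rad. Both are under the 0.07 limit, and the tool itself leaned 0.01 rad.
- **Centring:** the tool ended about 2 mm from the port's measured centre, with 5 to 6 N of sideways force. I left it because the hole allows the nose only about 2.3 mm of play and the limit is 4 mm.

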